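# Load a pair of culture tubes on the mixer and close its bail

### The arm

A 6-joint arm with a two-finger parallel gripper is mounted at the origin on a cart in front of the work surface, level with it; the furniture and walls round the work are solid. World frame = base frame: x ahead of the robot, y to its left, z up, the work surface at z = 0. Lengths are in m, angles in degrees, forces in N, time in s.
With the tool pointing down it reaches from about 0.4 to 0.825 m from the base axis. Payload 7 kg.
Tool frame: the origin (TCP) lies at the centre of the arm's flange, where the gripper is bolted on; the fingertips stand 178 mm ahead of it and the grasp point (between the pads) lies 159 mm ahead of it (tip_reach is the distance from the TCP to the fingertips, in m); z points along the fingers, y is the line along which they close (so a half turn about z gives the same grasp; the last joint's range is limited). The gripper opens to 88 mm and grips with 3 to 60 N. Pads are 19 mm wide; open, the fingers measure 130 mm over their backs; the gripper's body (78 mm by 193 mm) begins 47 mm behind the grasp point.
Start: joints at [-48.524, 20.546, 0.682, 0, -70.136, -16.507], TCP at [0.285, -0.612, 0.405] pointing down, gripper open.
Joint ranges: [-176.03, 176.03], [-82.01, 121.73], [-58.28, 71.71], [-173.87, 95.51], [-174.79, -0.11], [-173.66, 173.66]. Speed limits (degrees/s): [136.94, 136.94, 172.46, 180, 180, 180].

### API

Orientations are given as [roll, pitch, yaw] about the fixed x, y, z axes, in that order (R = Rz(yaw) Ry(pitch) Rx(roll)).
In Python, from plant import * gives the robot as it stands.
- The arm moves only by the shell command python3 -m handwheel 'ROWS'. ROWS is JSON, a list of rows, each a list of 7 numbers: the opening, from -1 (shut) to 1 (fully open), then the shift along the tool's x, y, z as a fraction of full scale, then the turn, a rotation vector about the tool's x, y, z as a fraction of full scale. A call has 1 to 5 rows; each row shifts and turns the commanded pose from where the row before left it, along the tool's axes as they then stand; what a row does not reach is not made up. Full scale, the value 1, is 0.025 m for a shift and 6 degrees for a turn. A row lasts 1/8 s, in which the tool goes at most 62.5 mm and 10.7 degrees, less where a joint would pass 70% of its speed; a pose out of reach is approached as far as the arm can. A call with a number of a shift or a turn outside -1 to 1 is refused whole. A call with a gripper value outside its range is refused whole. The fingers move at their own pace and stop on an object; the grip force is fixed at half the most. Time passes only in rows, so rows that do not move let the fingers close. It gives the time, the measured TCP pose, the force, the opening and the grip force at its end, in the units of the state.
- get_obs(): the state, without advancing time (a new reading comes with each control period).
- snapshot(name): name is "scene" or "top"; returns a dict with "color" (420x560x3 uint8, red, green, blue), "fx", "fy", "cx", "cy" (pixels), "k1" (the pictures are not rectified: a ray, as slopes to the right and down, at radius r is drawn at 1 + k1 r^2 times it, then the intrinsics apply), "R" (3x3) and "t" (3): a world point X has camera coordinates R X + t. Camera axes: x right, y down, z forward; pixel columns grow to the right and rows downward; lengths in m; the calibration is good to about 2 mm. A picture is of the moment at which its call begins. There is no depth.
- close_job(): hands the job in; it is judged then, once.
The state is a dict: "clock": time; "joint_pos": joint angles; "qvel": joint speeds; "tau": joint torques, N m; "tool_pos": TCP position; "orientation": TCP orientation; "force": force on the tool from outside, world axes, zero at the start; "moment": the same for the moment, N m; "opening": finger opening in m; "gripper_force": force on a finger pad.
Only numpy, scipy, OpenCV 4.12 (cv2) and the standard library are available. Lean on these libraries where they do the work, as an engineer would, in place of code of your own. Each camera call takes 0.05 s, during which the arm holds its last target. There are 200 camera calls.

### The job

Take both culture tubes out of the grey rest together, in one grasp, and set them down as a pair in the two grooves of the tube mixer's cradle, each resting in both combs, without dropping them. Then swing the mixer's wire bail up and over until its bar lies down on the two tubes. Do not move the things standing round about.

Things in the scene. Friction and masses are not known exactly. Their poses are not given: they have to be found in the camera images.
- tube_a_center (a point): first of two like culture tubes, an amber rod 20 mm in diameter and 125 mm long with a black cap of the same diameter on its last 22 mm, about 40 g. They lie level, side by side in the rest's grooves, axes 21 mm apart (pair 41 mm wide), ends level within 8 mm. Point: centre of the tube; x axis along it towards the cap, y and z roll with it. Either tube may go in either groove
- tube_b_center (a point): second of two like culture tubes, an amber rod 20 mm in diameter and 125 mm long with a black cap of the same diameter on its last 22 mm, about 40 g. They lie level, side by side in the rest's grooves, axes 21 mm apart (pair 41 mm wide), ends level within 8 mm. Point: centre of the tube; x axis along it towards the cap, y and z roll with it. Either tube may go in either groove
- rest_center (a point): low grey rest, fixed, 112 x 76 mm, where the tubes start: 5 mm base plate and two V-toothed combs 12 mm thick, 42 mm either side of its middle; between the combs the tubes are free to grip, 25 mm clear below them. Point: midway between the two tubes over the rest's middle, at their axes' height, 40 mm above the worktop; x along the tubes, z up
- mixer: tube mixer, fixed: white box 176 x 104 mm, steel plate on top (36 mm high), on it the cradle: two grey V-toothed combs like the rest's, 12 mm thick, 63 mm wide, 42 mm either side of the middle along x, with two V grooves along x at y = +10.5 and -10.5 mm. Origin: middle of its underside; x towards the bail's hinge, z up
- cradle_center (a point): centre of the mixer's cradle, 66 mm above the worktop, at the height of the axes of seated tubes and midway between them; axes as the mixer's (x along the grooves towards the bail's hinge). Comb teeth end 3.6 mm below this level; between the combs 30 mm are clear below it for fingers, and nothing stands beside the tubes
- bail_hinge (a point): middle of the bail's hinge line on the mixer, 70 mm from the cradle's centre along x, at the height of the seated tubes' axes; the line is parallel to the cradle's y. Two steel posts 72 mm high carry it at y = +42 and -42 mm
- bail_bar (a point): middle of the bail's cross bar, a black sleeve 8 mm in diameter and 52 mm long, parallel to the cradle's y, 62 mm from the hinge line; two 6 mm wire legs at y = +36 and -36 mm join it to the hinge
- bail (a joint): angle of the mixer's U-shaped wire bail, rad: 0 level, pointing away from the cradle; 1.57 upright; 2.91 lying on both seated tubes (its bar 14 mm above their axes, 10 mm from the cradle's centre; stop at 3.05). Starts leaning open at 0.45 to 0.9; stays where it is left (friction 0.04 N m, about 1 N at the bar)
- petri: bystander, not to be disturbed: clear flat petri dish 68 mm across and 18 mm high; origin in the middle of its underside
- jar: bystander, not to be disturbed: specimen jar 63 mm across and 67 mm high with a screw lid; origin in the middle of its underside
- dropper: bystander, not to be disturbed: small brown dropper bottle 35 mm across and 99 mm high; origin in the middle of its underside
- forceps: bystander, not to be disturbed: pair of metal forceps 121 mm long, lying flat; origin in the middle of its underside

How it is judged (in metres and radians):
On the way, in this order (a step that is already met when the one before it is completed fails the run):
1. both tubes are held up clear of the rest at the same time (both centres over 90 mm above the worktop) (height (world z) of each of tube_a_center, tube_b_center above 0.09 m), for 0.2 s.
2. both tubes lie in the cradle's grooves, one in each, let go, with the bail still open (under 1.57 rad) (((x of tube_a_center in the frame of cradle_center between -0.014 and 0.014 m and y of tube_a_center in the frame of cradle_center between 0.005 and 0.016 m and z of tube_a_center in the frame of cradle_center between -0.004 and 0.004 m and angle between the x axis of each of tube_a_center, tube_b_center and the x axis of cradle_center, either way round below 0.08 rad and x of tube_b_center in the frame of cradle_center between -0.014 and 0.014 m and y of tube_b_center in the frame of cradle_center between -0.016 and -0.005 m and z of tube_b_center in the frame of cradle_center between -0.004 and 0.004 m) or (x of tube_a_center in the frame of cradle_center between -0.014 and 0.014 m and y of tube_a_center in the frame of cradle_center between -0.016 and -0.005 m and z of tube_a_center in the frame of cradle_center between -0.004 and 0.004 m and angle between the x axis of each of tube_a_center, tube_b_center and the x axis of cradle_center, either way round below 0.08 rad and x of tube_b_center in the frame of cradle_center between -0.014 and 0.014 m and y of tube_b_center in the frame of cradle_center between 0.005 and 0.016 m and z of tube_b_center in the frame of cradle_center between -0.004 and 0.004 m)) and contact force between the fingers and tube_a below 0.05 N and contact force between the fingers and tube_b below 0.05 N and value of joint bail below 1.57 rad), for 0.2 s.
At the end, for the whole second after the job is handed in: Each groove of the cradle holds one tube (within 14 mm of its middle lengthwise, 5 to 16 mm off the mid line, within 4 mm of seated height, 0.08 rad of parallel); the bail is at rest, closed over them (over 2.78 rad) (((x of tube_a_center in the frame of cradle_center between -0.014 and 0.014 m and y of tube_a_center in the frame of cradle_center between 0.005 and 0.016 m and z of tube_a_center in the frame of cradle_center between -0.004 and 0.004 m and angle between the x axis of each of tube_a_center, tube_b_center and the x axis of cradle_center, either way round below 0.08 rad and x of tube_b_center in the frame of cradle_center between -0.014 and 0.014 m and y of tube_b_center in the frame of cradle_center between -0.016 and -0.005 m and z of tube_b_center in the frame of cradle_center between -0.004 and 0.004 m) or (x of tube_a_center in the frame of cradle_center between -0.014 and 0.014 m and y of tube_a_center in the frame of cradle_center between -0.016 and -0.005 m and z of tube_a_center in the frame of cradle_center between -0.004 and 0.004 m and angle between the x axis of each of tube_a_center, tube_b_center and the x axis of cradle_center, either way round below 0.08 rad and x of tube_b_center in the frame of cradle_center between -0.014 and 0.014 m and y of tube_b_center in the frame of cradle_center between 0.005 and 0.016 m and z of tube_b_center in the frame of cradle_center between -0.004 and 0.004 m)) and value of joint bail above 2.78 rad and velocity of joint bail between -0.1 and 0.1 rad/s); the robot touches nothing.
It fails at once if one tube is lifted out (over 85 mm) while the other stays in the rest (under 50 mm) ((height (world z) of tube_a_center above 0.085 m and height (world z) of tube_b_center below 0.05 m) or (height (world z) of tube_b_center above 0.085 m and height (world z) of tube_a_center below 0.05 m)).
It fails at once if a tube is let go more than 20 mm above its place in the cradle ((contact force between the fingers and tube_a below 0.02 N and z of tube_a_center in the frame of cradle_center above 0.02 m and horizontal distance between tube_a_center and cradle_center below 0.06 m) or (contact force between the fingers and tube_b below 0.02 N and z of tube_b_center in the frame of cradle_center above 0.02 m and horizontal distance between tube_b_center and cradle_center below 0.06 m)).
It fails at once if a bystander is moved by more than 30 mm (distance of any of petri, jar, dropper, forceps from where it was at the start of the episode above 0.03 m).
It also fails if it takes over 58 s, if anything falls off the work surface, if the arm or the gripper's body presses on something with over 40 N, if the wrist force passes 120 N, or if a joint passes its speed limit or range.

## Working session

There is one attempt and no reset: what is moved stays moved. The work goes in short steps, Python scripts to look and compute and a shell command to move; the robot and the scene stay as the last step left them, time stands still between calls to the robot, and variables do not carry over. Pictures are saved under pics/ and viewed, at most 10 in all, crops included, and the job is handed in when it is done.

```bash
ls; mkdir -p pics; cat > h.py <<'E'
import numpy as np,cv2
from plant import *
def snap(n,f=None):
    s=snapshot(n)
    if f: cv2.imwrite('pics/'+f,s['color'][:,:,::-1])
    return s
E
python3 - <<'E'
from h import *
for n in('scene','top'):
    s=snap(n,n+'1.png'); print(n,{k:np.round(s[k],4).tolist() for k in s if k!='color'})
print(get_obs())
E
```

```text
pics
scene {'fx': 528.0651, 'fy': 528.0651, 'cx': 273.6742, 'cy': 205.4106, 'k1': 0.0439, 'R': [[0.5279, -0.8492, -0.013], [-0.3913, -0.2297, -0.8911], [0.7538, 0.4755, -0.4536]], 't': [-0.3231, 0.2811, 0.8382]}
top {'fx': 384.7163, 'fy': 384.7163, 'cx': 269.501, 'cy': 207.3466, 'k1': 0.0182, 'R': [[-0.007, -1.0, 0.0003], [-0.975, 0.0067, -0.222], [0.222, -0.0019, -0.975]], 't': [-0.0461, 0.547, 0.8145]}
{'clock': 0.1, 'joint_pos': array([-4.85241994e+01,  2.05883009e+01,  6.37612364e-01, -1.58765571e-02,
       -7.01370188e+01, -1.65086330e+01]), 'qvel': array([ 0.00573902, -0.0181183 ,  0.17086124,  0.03255806,  0.05872257,
        0.12993489]), 'tau': array([ 9.49620653e-05, -5.84162056e+01,  2.93753940e+01,  7.01555192e+00,
        1.01963634e-02, -2.87297269e-05]), 'tool_pos': array([ 0.28485048, -0.61175561,  0.40380036]), 'orientation': array([ 1.79911667e+02, -1.06145393e-02, -1.55038230e+02]), 'force': array([0.16406326, 0.69064681, 1.14770033]), 'moment': array([-0.01545148, -0.02892434,  0.02054916]), 'gripper_force': 0.0, 'opening': 0.08733294792446905}
```

View pics/scene1.png

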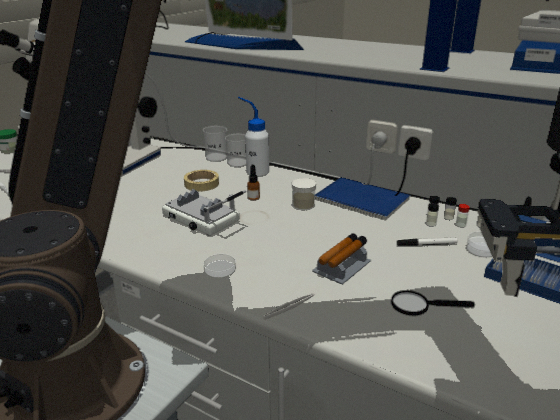

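View pics/top1.png

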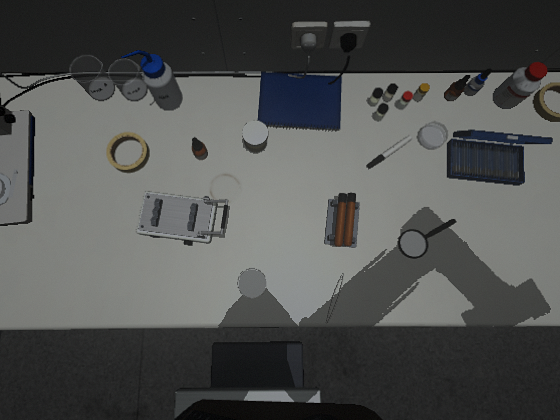

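The scene view shows the mixer at about (200,213) and the tubes at (343,255). In the top view the mixer is at (181,217) with its hinge on the right, and the tubes are at (343,220) with caps up. Next I'll enlarge both.

```bash
python3 - <<'E'
import cv2,numpy as np
t=cv2.imread('pics/top1.png');s=cv2.imread('pics/scene1.png')
def c(im,x,y,w,h,W,H):
    return cv2.resize(im[y:y+h,x:x+w],(W,H),interpolation=cv2.INTER_CUBIC)
a=np.hstack([c(t,130,180,100,75,400,300),c(t,300,180,100,75,400,300)])
b=np.hstack([c(s,155,175,100,75,400,300),c(s,300,220,100,75,400,300)])
cv2.imwrite('pics/z1.png',np.vstack([a,b]))
E
```

```text
(no output)
```

View pics/z1.png

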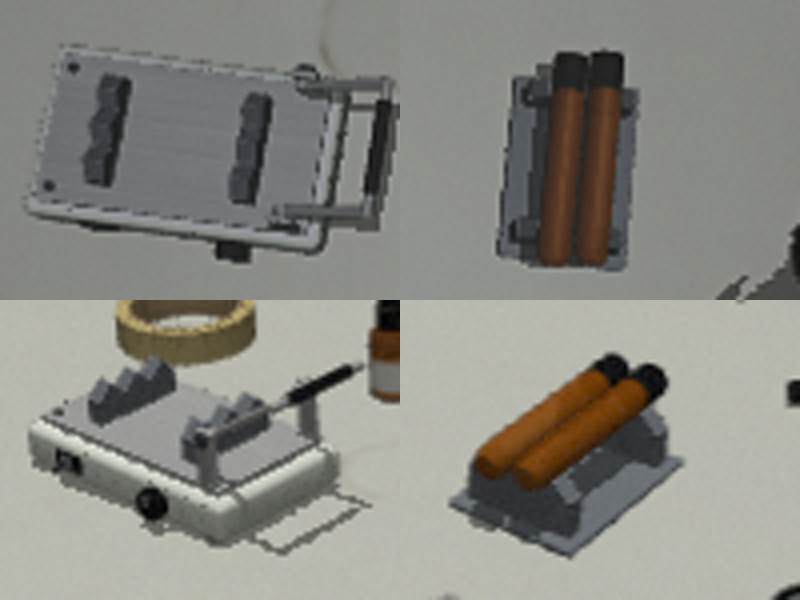

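```bash
cat >> h.py <<'E'
def proj(s,P):
    P=np.atleast_2d(P).astype(float)
    K=np.array([[s['fx'],0,s['cx']],[0,s['fy'],s['cy']],[0,0,1]])
    return cv2.projectPoints(P,cv2.Rodrigues(np.array(s['R'],float))[0],np.array(s['t'],float),K,np.array([s['k1'],0,0,0,0.]))[0][:,0]
def Rz(a): c,s=np.cos(a),np.sin(a); return np.array([[c,-s,0],[s,c,0],[0,0,1]])
E
cat > fit.py <<'E'
from h import *
from scipy.optimize import least_squares
T=snap('top');S=snap('scene')
pt=lambda x,y:np.array([300+(x-400)/4,180+y/4])
ps=lambda x,y:np.array([300+(x-400)/4,220+(y-300)/4])
tubes={'L':(pt(555,262),pt(571,55),ps(487,463),ps(613,366)),'R':(pt(593,262),pt(606,55),ps(528,480),ps(652,378))}
res={}
for k,o in tubes.items():
    def ends(p):
        d=np.array([np.cos(p[3]),np.sin(p[3]),0])*.0615
        return np.array([p[:3]-d,p[:3]+d])
    f=lambda p:np.concatenate([(proj(T,ends(p))-[o[0],o[1]]).ravel(),(proj(S,ends(p))-[o[2],o[3]]).ravel()])
    r=least_squares(f,[.5,-.2,.04,0]);res[k]=r.x
    print(k,r.x,np.degrees(r.x[3]),'resid',r.fun.round(1))
mt=lambda x,y:(130+x/4,180+y/4)
ms=lambda x,y:(155+x/4,175+(y-300)/4)
B=lambda a,y:[.07+.062*np.cos(a),y,.066+.062*np.sin(a)]
def f(p,raw=0):
    M=lambda q:np.array(q)@Rz(p[3]).T+p[:3]
    a=p[4]
    tp=[([-.042,.0315,.056],mt(118,76)),([-.042,-.0315,.056],mt(100,183)),([.042,.0315,.056],mt(258,95)),([.042,-.0315,.056],mt(243,202)),
        ([.07,.042,.07],mt(307,77)),([.07,-.042,.07],mt(278,213)),(B(a,.026),mt(387,100)),(B(a,-.026),mt(372,195))]
    sp=[([.07,-.042,.07],ms(205,438)),([.07,.042,.07],ms(308,380)),(B(a,-.026),ms(285,405)),(B(a,.026),ms(354,371)),
        ([-.048,-.021,.0624],ms(100,383)),([-.048,0,.0624],ms(127,369)),([-.048,.021,.0624],ms(155,357))]
    e=np.r_[proj(T,M([q for q,_ in tp]))-[o for _,o in tp],proj(S,M([q for q,_ in sp]))-[o for _,o in sp]]
    return e.ravel()
r=least_squares(f,[.55,.25,0,-1.57-0.1+1.57-1.5,.7],loss='soft_l1');m=r.x
print('mixer',m,np.degrees(m[3]));print(f(m).reshape(-1,2).round(1).tolist())
np.save('m.npy',m);np.save('tb.npy',np.array([res['L'],res['R']]))
def draw(img,s,lines,x,y,w,h,W,H):
    o=cv2.resize(img[y:y+h,x:x+w,::-1],(W,H),interpolation=cv2.INTER_CUBIC)
    for l,c in lines:
        p=((proj(s,l)-[x-.5,y-.5])*[W/w,H/h]).round().astype(int)
        cv2.polylines(o,[p.reshape(-1,1,2)],False,c,1)
    return o
M=lambda q:np.array(q)@Rz(m[3]).T+m[:3]
L=[]
prof=[(-.0315,.0519),(-.021,.0624),(-.0105,.0519),(0,.0624),(.0105,.0519),(.021,.0624),(.0315,.0519),(.0315,.036),(-.0315,.036),(-.0315,.0519)]
for cx in(-.048,-.036,.036,.048): L.append((M([(cx,a,b) for a,b in prof]),(0,0,255) if abs(cx)>.04 else (0,255,255)))
for z in(0,.036): L.append((M([(-.088,-.052,z),(.088,-.052,z),(.088,.052,z),(-.088,.052,z),(-.088,-.052,z)]),(0,255,0)))
for y in(-.042,.042): L.append((M([(.07,y,.036),(.07,y,.072)]),(255,0,0)))
L.append((M([(.07,-.036,.066),B(m[4],-.036),B(m[4],.036),(.07,.036,.066)]),(255,0,255)))
Q=[]
for p in res.values():
    d=np.array([np.cos(p[3]),np.sin(p[3]),0]);n=np.array([-d[1],d[0],0]);z=np.array([0,0,1])
    Q.append(([p[:3]-d*.0625,p[:3]+d*.0625],(255,0,0)))
    for e in(-.0625,.0405,.0625): Q.append(([p[:3]+d*e+.01*(n*np.cos(t)+z*np.sin(t)) for t in np.linspace(0,6.28,25)],(0,255,0)))
a=np.hstack([draw(T['color'],T,L,130,180,100,75,400,300),draw(T['color'],T,Q,300,180,100,75,400,300)])
b=np.hstack([draw(S['color'],S,L,155,175,100,75,400,300),draw(S['color'],S,Q,300,220,100,75,400,300)])
cv2.imwrite('pics/ov1.png',np.vstack([a,b]))
E
python3 fit.py
```

```text
L [ 0.52252329 -0.21520648  0.04046913 -0.12016124] -6.884731856896289 resid [ 0.3 -0.1  0.1 -0.2 -0.4  0.1 -0.1 -0. ]
R [ 0.52317982 -0.23736424  0.03812593 -0.11309024] -6.479593265960422 resid [ 0.5 -0.3  0.4 -0.3 -0.4 -0.1 -0.5  0.4]
mixer [ 0.53476829  0.16630842 -0.00321962 -1.70756519  0.60015155] -97.83627880832884
[[0.1, -0.6], [-0.7, -0.7], [1.1, -0.8], [0.0, -0.8], [0.6, -0.6], [1.6, 1.7], [0.3, 0.1], [0.4, -0.3], [0.0, -0.3], [-0.5, 1.7], [0.0, -0.4], [-1.5, 0.3], [-0.6, -0.5], [-1.0, 0.1], [-1.7, 0.3]]
```

View pics/ov1.png

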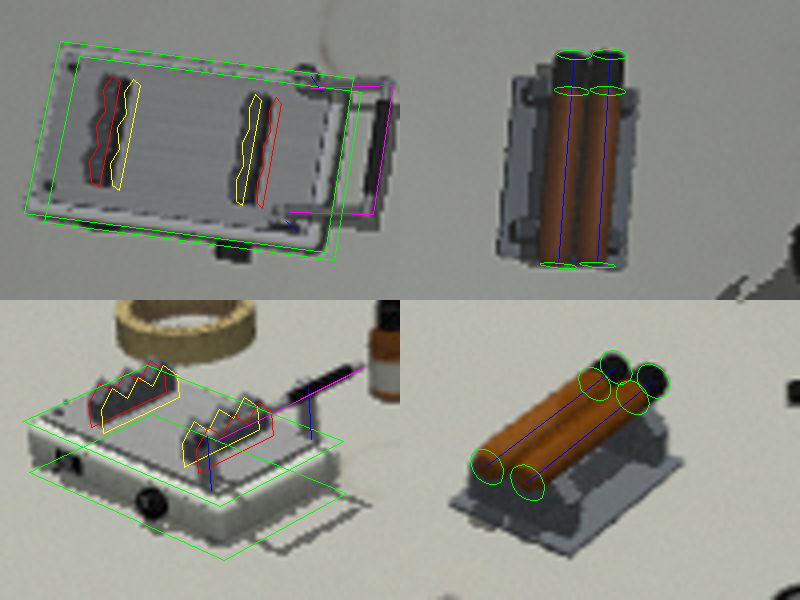

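```bash
cat > fit2.py <<'E'
from h import *
from scipy.optimize import minimize
T=snap('top');S=snap('scene');m0=np.load('m.npy')
prof=[(-.0315,.0519),(-.021,.0624),(-.0105,.0519),(0,.0624),(.0105,.0519),(.021,.0624),(.0315,.0519)]
U=6
def setup(s,x,y,w,h):
    return s,x,y,cv2.resize(cv2.cvtColor(s['color'],cv2.COLOR_RGB2GRAY)[y:y+h,x:x+w],(w*U,h*U),interpolation=cv2.INTER_AREA).astype(float)
V=[setup(T,125,175,105,80),setup(S,155,175,100,75)]
def masks(v,p):
    s,x,y,g=v
    M=lambda q:((proj(s,np.array(q)@Rz(p[2]).T+[p[0],p[1],0])-[x-.5,y-.5])*U).astype(np.float32)
    c=np.zeros(g.shape,np.uint8);b=c.copy()
    fill=lambda im,q:cv2.fillConvexPoly(im,cv2.convexHull(M(q)).round().astype(int),1)
    fill(b,[(-.082,-.046,.036),(.055,-.046,.036),(.055,.046,.036),(-.082,.046,.036)])
    for cx in(-.042,.042):
        for (y0,z0),(y1,z1) in zip(prof,prof[1:]):
            fill(c,[(cx+e,yy,zz) for e in(-.006,.006) for yy,zz in((y0,.036),(y1,.036),(y0,z0),(y1,z1))])
    return c,b|c
def cost(p,per=False):
    out=[]
    for v in V:
        c,b=masks(v,p);k=b>0
        out.append(-np.corrcoef(c[k],np.clip(v[3][k],60,150))[0,1])
    return out if per else sum(out)
best=None
for dx in(-.006,0,.006):
  for dy in(-.006,0,.006):
    for da in (0,.05):
      p0=np.array([m0[0]+dx,m0[1]+dy,m0[3]+da])
      r=minimize(cost,p0,method='Nelder-Mead',options=dict(initial_simplex=p0+np.array([[0,0,0],[.005,0,0],[0,.005,0],[0,0,.05]]),xatol=1e-4,fatol=1e-4))
      if best is None or r.fun<best.fun: best=r
p=best.x;print(p,np.degrees(p[2]),cost(p,True));np.save('m2.npy',p)
ims=[]
for v,(w,h) in zip(V,((500,381),(500,375))):
    c,b=masks(v,p);s,x,y,g=v
    o=cv2.cvtColor(g.astype(np.uint8),cv2.COLOR_GRAY2BGR)
    cs,_=cv2.findContours(c,cv2.RETR_LIST,cv2.CHAIN_APPROX_NONE);cv2.drawContours(o,cs,-1,(0,0,255),1)
    q=lambda P:((proj(s,np.array(P)@Rz(p[2]).T+[p[0],p[1],0])-[x-.5,y-.5])*U).round().astype(int).reshape(-1,1,2)
    for z in(0,.036): cv2.polylines(o,[q([(-.088,-.052,z),(.088,-.052,z),(.088,.052,z),(-.088,.052,z)])],True,(0,255,0),1)
    for yy in(-.042,.042): cv2.polylines(o,[q([(.07,yy,.036),(.07,yy,.072)])],False,(255,0,0),1)
    ims.append(cv2.resize(o,(400,300)))
cv2.imwrite('pics/ov2.png',np.hstack(ims))
E
python3 fit2.py
```

```text
[ 0.53786182  0.21231198 -1.71044697] -98.00139232898496 [np.float64(-0.22430798720935474), np.float64(-0.4566722887649457)]
  avg = a.mean(axis, **keepdims_kw)
  ret = um.true_divide(
  c = cov(x, y, rowvar, dtype=dtype)
  c *= np.true_divide(1, fact)
  c *= np.true_divide(1, fact)
```

View pics/ov2.png

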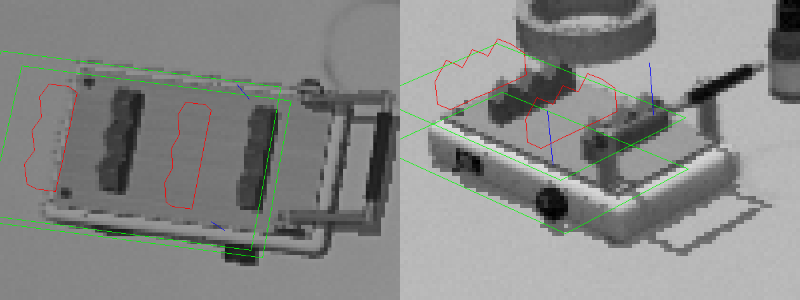

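```bash
sed -i 's/out.append(-np/out.append(np/; s/ov2.png/ov3.png/' fit2.py; python3 fit2.py 2>/dev/null
```

```text
[ 0.53660149  0.16926877 -1.71408363] -98.2097578181177 [np.float64(-0.8793615709384534), np.float64(-0.8173387801268432)]
```

View pics/ov3.png

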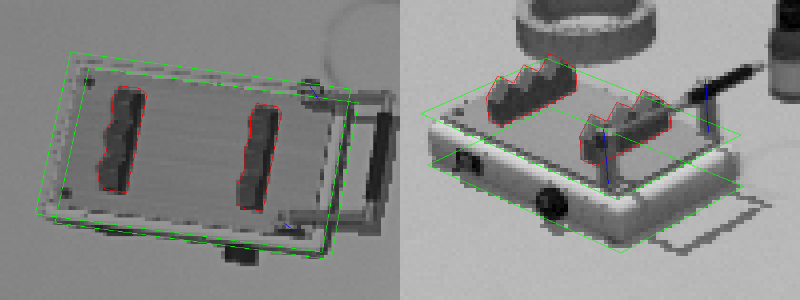

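The tubes lie at y≈-0.215 and -0.237 (z≈0.04, direction -6.7°), and the cradle is at about (0.537, 0.169), yaw -98.2°. The overlays agree to 2–3 mm. I'll turn the tool first.

```bash
cat > to.py <<'E'
import sys
from h import *
from scipy.spatial.transform import Rotation as Ro
x,y,z,yaw=map(float,sys.argv[1:5])
o=get_obs();R=Ro.from_euler('xyz',o['orientation'],degrees=True);G=Ro.from_euler('xyz',[180,0,yaw],degrees=True)
# shift in present tool axes, in full-scale units; turn likewise
print('t',round(o['clock'],2),'tcp',o['tool_pos'].round(4),o['orientation'].round(2),'F',o['force'].round(1),'op',round(o['opening'],4),'gf',round(o['gripper_force'],1))
print('shift units',(R.inv().apply(np.array([x,y,z])-o['tool_pos'])/.025).round(3),'turn units',(np.degrees((R.inv()*G).as_rotvec())/6).round(3))
E
python3 -m handwheel '[[1,0,0,0,0,0,0.88],[1,0,0,0,0,0,0.88],[1,0,0,0,0,0,0.88],[1,0,0,0,0,0,0.88],[1,0,0,0,0,0,0.88]]'
python3 -m handwheel '[[1,0,0,0,0,0,0.88],[1,0,0,0,0,0,0]]'
python3 to.py 0.5229 -0.2263 0.30 173.3
```

```text
clock: 1.02
tool_pos: [0.2849, -0.6119, 0.4047]
orientation: [180.0, -0.0, 178.4]
force: [-0.5, 0.7, 0.2]
opening: 0.0874
gripper_force: 0.0
clock: 1.27
tool_pos: [0.2849, -0.6119, 0.4047]
orientation: [180.0, 0.0, 173.3]
force: [-0.1, 0.2, 0.4]
opening: 0.0881
gripper_force: 0.0
t 1.27 tcp [ 0.2849 -0.6119  0.4047] [180.     0.   173.33] F [-0.1  0.2  0.4] op 0.0881 gf 0.0
shift units [-7.662 16.424  4.187] turn units [0.    0.    0.005]
```

```bash

python3 -m handwheel '[[1,-0.2,0.5,0.1,0,0,0],[1,-0.45,0.96,0.2,0,0,0],[1,-0.45,0.96,0.2,0,0,0],[1,-0.45,0.96,0.2,0,0,0],[1,-0.45,0.96,0.2,0,0,0]]' >/dev/null
python3 -m handwheel '[[1,-0.45,0.96,0.25,0,0,0],[1,-0.45,0.96,0.25,0,0,0],[1,-0.45,0.96,0.25,0,0,0],[1,-0.45,0.96,0.25,0,0,0],[1,-0.45,0.96,0.25,0,0,0]]' >/dev/null
python3 -m handwheel '[[1,-0.45,0.96,0.3,0,0,0],[1,-0.45,0.96,0.3,0,0,0],[1,-0.45,0.96,0.3,0,0,0],[1,-0.45,0.96,0.3,0,0,0],[1,-0.45,0.96,0.3,0,0,0]]' >/dev/null
python3 -m handwheel '[[1,-0.45,0.96,0.3,0,0,0],[1,-0.45,0.96,0.3,0,0,0],[1,-0.2,0.5,0,0,0,0],[1,0,0,0,0,0,0]]' >/dev/null
python3 to.py 0.5229 -0.2263 0.199 173.3
```

```text
t 3.65 tcp [ 0.5217 -0.227   0.2987] [-1.8000e+02  1.0000e-02  1.7342e+02] F [0.7 0.2 0. ] op 0.0875 gf 0.0
shift units [-0.045  0.034  3.986] turn units [-0.     0.002  0.021]
```

```bash

python3 -m handwheel '[[1,-0.04,0.03,0.6,0,0,0],[1,0,0,0.9,0,0,0],[1,0,0,0.9,0,0,0],[1,0,0,0.8,0,0,0],[1,0,0,0.7,0,0,0]]' >/dev/null
python3 -m handwheel '[[1,0,0,0.1,0,0,0],[1,0,0,0,0,0,0]]' 
python3 to.py 0.5229 -0.2263 0.199 173.3
python3 - <<'E'
from h import *
a=snap('top')['color'];b=snap('scene')['color']
c=lambda im,x,y:cv2.resize(im[y:y+100,x:x+133,::-1],(400,300),interpolation=cv2.INTER_CUBIC)
cv2.imwrite('pics/g1.png',np.hstack([c(a,276,170),c(b,276,190)]))
E
```

```text
clock: 4.53
tool_pos: [0.5223, -0.2277, 0.1983]
orientation: [-180.0, -0.0, 173.3]
force: [0.4, -0.4, 0.1]
opening: 0.0875
gripper_force: 0.0
t 4.53 tcp [ 0.5223 -0.2277  0.1983] [-1.7999e+02 -2.0000e-02  1.7327e+02] F [ 0.4 -0.4  0.1] op 0.0875 gf 0.0
shift units [-0.016  0.058 -0.026] turn units [-0.001 -0.003 -0.006]
```

View pics/g1.png

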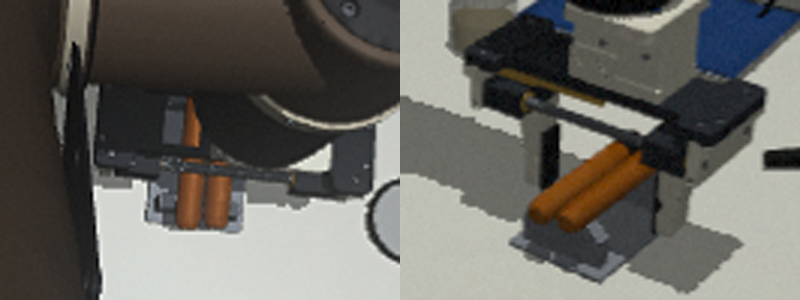

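The fingers straddle the pair (left finger about (543,155), right about (672,190)). Closing now, then a small lift.

```bash

python3 -m handwheel '[[-1,0,0.06,0,0,0,0],[-1,0,0,0,0,0,0],[-1,0,0,0,0,0,0],[-1,0,0,0,0,0,0],[-1,0,0,0,0,0,0]]' 
python3 -m handwheel '[[-1,0,0,0,0,0,0],[-1,0,0,0,0,0,0],[-1,0,0,0,0,0,0]]' 
python3 to.py 0.5229 -0.2263 0.199 173.3
```

```text
clock: 5.25
tool_pos: [0.5227, -0.2258, 0.1984]
orientation: [180.0, 0.0, 173.3]
force: [0.3, -0.3, 0.3]
opening: 0.0435
gripper_force: 0.0
clock: 5.62
tool_pos: [0.5227, -0.2253, 0.199]
orientation: [180.0, 0.0, 173.3]
force: [-2.0, 5.7, 7.1]
opening: 0.0391
gripper_force: 30.0
t 5.62 tcp [ 0.5227 -0.2253  0.199 ] [1.7997e+02 2.0000e-02 1.7329e+02] F [-2.   5.7  7.1] op 0.0391 gf 30.0
shift units [-0.011 -0.04   0.001] turn units [ 0.005  0.003 -0.001]
```

```bash

python3 -m handwheel '[[-1,0,0,-0.2,0,0,0],[-1,0,0,-0.4,0,0,0],[-1,0,0,-0.4,0,0,0],[-1,0,0,0,0,0,0]]' 
python3 - <<'E'
from h import *
a=snap('top')['color'];b=snap('scene')['color']
c=lambda im,x,y:cv2.resize(im[y:y+75,x:x+100,::-1],(400,300),interpolation=cv2.INTER_CUBIC)
cv2.imwrite('pics/g2.png',np.hstack([c(a,290,180),c(b,300,205)]))
E
```

```text
clock: 6.12
tool_pos: [0.523, -0.2259, 0.2246]
orientation: [-180.0, 0.1, 173.3]
force: [0.3, -0.4, -1.2]
opening: 0.0387
gripper_force: 29.9
```

View pics/g2.png

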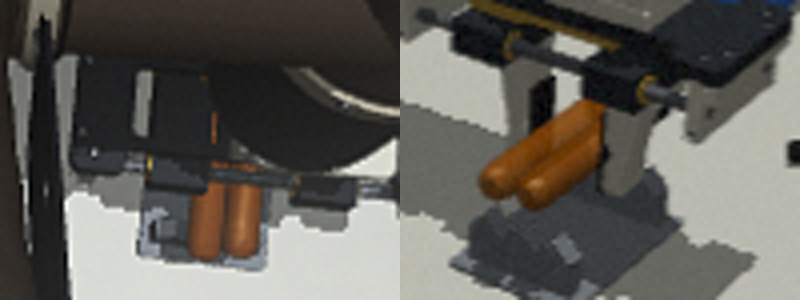

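Both tubes are held (near ends at (493,183) and (533,196)), level to within about 2 mm. I'll lift and carry.

```bash

python3 -m handwheel '[[-1,0,0,-0.5,0,0,0],[-1,0,0,-0.8,0,0,0],[-1,0,0,-0.8,0,0,0],[-1,0,0,-0.8,0,0,0],[-1,0,0,-0.8,0,0,0]]' >/dev/null
python3 -m handwheel '[[-1,0,0,-0.4,0,0,0],[-1,0,0,0,0,0,0],[-1,0,0,0,0,0,0]]' 
python3 to.py 0.5366 0.1693 0.33 -98.2
python3 -c "
from h import *
print(get_obs()['joint_pos'].round(1))"
```

```text
clock: 7.22
tool_pos: [0.5223, -0.2257, 0.3252]
orientation: [180.0, -0.1, 173.3]
force: [-0.0, -0.2, -1.4]
opening: 0.0388
gripper_force: 29.9
t 7.22 tcp [ 0.5223 -0.2257  0.3252] [ 1.7999e+02 -7.0000e-02  1.7328e+02] F [-0.  -0.2 -1.4] op 0.0388 gf 29.9
shift units [ 1.283 15.759 -0.189] turn units [ 1.0000e-02 -8.0000e-03 -1.4754e+01]
[ -3.7  14.4 -19.2  -0.  -56.5 -93. ]
```

```bash

python3 -m handwheel '[[-1,0.08,0.4,0,0,0,0],[-1,0.08,0.8,0,0,0,0],[-1,0.08,0.95,0,0,0,0],[-1,0.08,0.95,0,0,0,0],[-1,0.08,0.95,0,0,0,0]]' >/dev/null
python3 -m handwheel '[[-1,0.08,0.95,0,0,0,0],[-1,0.08,0.95,0,0,0,0],[-1,0.08,0.95,0,0,0,0],[-1,0.08,0.95,0,0,0,0],[-1,0.08,0.95,0,0,0,0]]' >/dev/null
python3 -m handwheel '[[-1,0.08,0.95,0,0,0,0],[-1,0.08,0.95,0,0,0,0],[-1,0.08,0.95,0,0,0,0],[-1,0.08,0.95,0,0,0,0],[-1,0.08,0.95,0,0,0,0]]' >/dev/null
python3 -m handwheel '[[-1,0.08,0.95,0,0,0,0],[-1,0,0.9,0,0,0,0],[-1,0,0.4,0,0,0,-0.3],[-1,0,0,0,0,0,-0.6],[-1,0,0,0,0,0,-0.85]]' >/dev/null
python3 -m handwheel '[[-1,0,0,0,0,0,-0.9],[-1,0,0,0,0,0,-0.9],[-1,0,0,0,0,0,-0.9],[-1,0,0,0,0,0,-0.9],[-1,0,0,0,0,0,-0.9]]' >/dev/null
python3 -m handwheel '[[-1,0,0,0,0,0,-0.9],[-1,0,0,0,0,0,-0.9],[-1,0,0,0,0,0,-0.9],[-1,0,0,0,0,0,-0.9],[-1,0,0,0,0,0,-0.9]]' >/dev/null
python3 -m handwheel '[[-1,0,0,0,0,0,-0.9],[-1,0,0,0,0,0,-0.9],[-1,0,0,0,0,0,-0.9],[-1,0,0,0,0,0,-0.9],[-1,0,0,0,0,0,-0.3]]' >/dev/null
python3 -m handwheel '[[-1,0,0,0,0,0,0],[-1,0,0,0,0,0,0]]' 
python3 to.py 0.5366 0.1693 0.26 -98.2

```

```text
clock: 11.85
tool_pos: [0.537, 0.1702, 0.3259]
orientation: [180.0, -0.0, -98.9]
force: [0.9, 0.2, -1.1]
opening: 0.0389
gripper_force: 29.9
t 11.85 tcp [0.537  0.1702 0.3259] [ 1.7999e+02 -1.0000e-02 -9.8870e+01] F [ 0.9  0.2 -1.1] op 0.0389 gf 29.9
shift units [0.038 0.011 2.635] turn units [ 0.001 -0.001 -0.112]
```

```bash

python3 -m handwheel '[[-1,0.03,0,0.4,0,0,-0.11],[-1,0,0,0.8,0,0,0],[-1,0,0,0.8,0,0,0],[-1,0,0,0.8,0,0,0],[-1,0,0,0.5,0,0,0]]' >/dev/null
python3 -m handwheel '[[-1,0,0,0,0,0,0],[-1,0,0,0,0,0,0]]' 
python3 to.py 0.5366 0.1693 0.225 -98.2
python3 - <<'E'
from h import *
p=np.load('m2.npy')
prof=[(-.0315,.0519),(-.021,.0624),(-.0105,.0519),(0,.0624),(.0105,.0519),(.021,.0624),(.0315,.0519)]
o=get_obs();tc=o['tool_pos']-[0,0,.159];a=np.radians(o['orientation'][2])
ims=[]
for n,x,y,w in(('top',130,170,100),('scene',155,155,100)):
    s=snap(n);k=4
    im=cv2.resize(s['color'][y:y+75,x:x+w,::-1],(400,300),interpolation=cv2.INTER_CUBIC)
    D=lambda P,c:cv2.polylines(im,[((proj(s,P)-[x-.5,y-.5])*k).round().astype(int).reshape(-1,1,2)],False,c,1)
    for cx in(-.048,.048): D(np.array([(cx,q,z) for q,z in prof])@Rz(p[2]).T+[p[0],p[1],0],(0,0,255))
    for yy in(-.01,.01):
        for e in(-.0625,.0625): D(np.array([(e,yy+.01*np.cos(t),.01*np.sin(t)) for t in np.linspace(0,6.28,25)])@Rz(a).T+tc,(0,255,0))
    ims.append(im)
cv2.imwrite('pics/p1.png',np.hstack(ims))
E
```

```text
clock: 12.72
tool_pos: [0.5372, 0.1697, 0.2439]
orientation: [-180.0, 0.0, -98.1]
force: [0.0, -0.9, -1.1]
opening: 0.0388
gripper_force: 29.9
t 12.72 tcp [0.5372 0.1697 0.2439] [-1.7996e+02  2.0000e-02 -9.8140e+01] F [ 0.  -0.9 -1.1] op 0.0388 gf 29.9
shift units [0.018 0.023 0.757] turn units [-0.006  0.004  0.01 ]
```

View pics/p1.png

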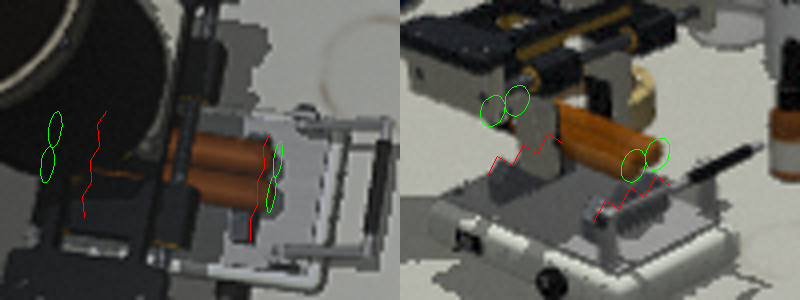

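Both tube ends are visible: in the top crop at (268,153) and (262,187), about 1.5 raw px off the predicted ellipses; in the scene crop around (633,163) and (657,152), close to predicted. To see the per-camera bias, I'll fit the cradle from each camera alone.

```bash
cat > fit3.py <<'E'
import re
src=open('fit2.py').read().split('best=None')[0]
src=src.replace("V=[setup","T['color']=cv2.imread('pics/top1.png')[:,:,::-1].copy();S['color']=cv2.imread('pics/scene1.png')[:,:,::-1].copy()\nV=[setup")
exec(src)
VV=V;m=np.load('m2.npy')
for i in(0,1):
    V=[VV[i]]
    rs=[]
    for d in((0,0),(.003,0),(0,.003),(-.003,-.003)):
        p0=m+[d[0],d[1],0]
        rs.append(minimize(cost,p0,method='Nelder-Mead',options=dict(initial_simplex=p0+np.array([[0,0,0],[.004,0,0],[0,.004,0],[0,0,.04]]),xatol=1e-4,fatol=1e-5)))
    r=min(rs,key=lambda r:r.fun);print(['top','scene'][i],(r.x[:2]-m[:2])*1e3,np.degrees(r.x[2]),r.fun)
# world shift at tube height per raw pixel
o=get_obs();c=o['tool_pos']-[0,0,.159]
for n,s in(('top',T),('scene',S)):
    b=proj(s,c)[0];print(n,'px per mm: x',(proj(s,c+[.001,0,0])[0]-b).round(2),'y',(proj(s,c+[0,.001,0])[0]-b).round(2),'z',(proj(s,c+[0,0,.001])[0]-b).round(2))
E
python3 fit3.py
```

```text
top [-0.72990509  0.46802927] -97.91157138868765 -0.8866999393307605
scene [-0.16603817 -1.60901089] -98.22639819013666 -0.8323143291981264
top px per mm: x [ 0.02 -0.44] y [-0.45  0.  ] z [-0.11 -0.1 ]
scene px per mm: x [ 0.26 -0.15] y [-0.32 -0.09] z [-0.03 -0.37]
```

```bash
python3 - <<'E'
from h import *
o=get_obs();c=o['tool_pos']-[0,0,.159];a=np.radians(o['orientation'][2])
W=lambda e,y,z=0:np.array([e,y,z])@Rz(a).T+c
s=snap('top');h=cv2.cvtColor(s['color'],cv2.COLOR_RGB2HSV)
m=((h[...,0]<16)&(h[...,1]>110)&(h[...,2]>35))
for e in(.03,.04,.05,.058):
    # silhouette edges across the pair at this station: sample along the mixer y
    ys=np.arange(-.035,.035,.0005)
    uv=proj(s,[W(e,y) for y in ys]).astype(np.float32)
    v=cv2.remap(m.astype(np.float32),uv[:,0].copy(),uv[:,1].copy(),cv2.INTER_LINEAR).ravel()
    k=ys[v>.5];print('top e',e,'pair edges mm',(k.min()*1e3,k.max()*1e3) if len(k) else None)
es=np.arange(.02,.08,.0005)
for y in(-.01,.01):
    uv=proj(s,[W(e,y) for e in es]).astype(np.float32);v=cv2.remap(m.astype(np.float32),uv[:,0].copy(),uv[:,1].copy(),cv2.INTER_LINEAR).ravel();k=es[v>.5];print('end',y,k.max())
# where a true pair would show its edges
r=(s['R'].T@-s['t']);print('cam',r)
s=snap('scene');h=cv2.cvtColor(s['color'],cv2.COLOR_RGB2HSV)
m=((h[...,0]<18)&(h[...,1]>140)&(h[...,2]>35)).astype(np.uint8)
x,y,w,hh=185,170,50,40
mm=np.zeros_like(m);
for yy in(-.01,.01):
    P=[W(e,yy+.01*np.cos(t),.01*np.sin(t)) for e in(.02,.0625) for t in np.linspace(0,6.28,40)]
    cv2.fillConvexPoly(mm,cv2.convexHull(proj(s,P).astype(np.float32)).round().astype(int),1)
roi=np.zeros_like(m);roi[y:y+hh,x:x+w]=1
for n,k in(('seen',m&roi),('pred',mm&roi)):
    M=cv2.moments(k,True);col=[np.where(k[:,u])[0] for u in(205,210,215)];print(n,M['m00'],[(c.min(),c.max()) if len(c) else None for c in col], np.where(k.any(0))[0].max())
E
```

```text
top e 0.03 pair edges mm (np.float64(-19.49999999999999), np.float64(18.500000000000043))
top e 0.04 pair edges mm (np.float64(-19.99999999999999), np.float64(17.500000000000043))
top e 0.05 pair edges mm (np.float64(-18.99999999999999), np.float64(19.000000000000046))
top e 0.058 pair edges mm (np.float64(-17.99999999999999), np.float64(15.00000000000004))
end -0.01 0.06300000000000004
end 0.01 0.05900000000000004
cam [ 0.35227099 -0.04825552  0.9155849 ]
seen 299.0 [(np.int64(184), np.int64(197)), (np.int64(186), np.int64(198)), (np.int64(188), np.int64(195))] 219
pred 292.0 [(np.int64(185), np.int64(197)), (np.int64(185), np.int64(200)), (np.int64(187), np.int64(198))] 222
```

```bash

python3 -m handwheel '[[-1,0.03,0.04,0.2,0,0,0],[-1,0,0,0.2,0,0,0],[-1,0,0,0.15,0,0,0],[-1,0,0,0.1,0,0,0],[-1,0,0,0,0,0,0]]' 
python3 -m handwheel '[[-1,0,0,0.05,0,0,0],[-1,0,0,0,0,0,0]]' 
python3 to.py 0.5362 0.1690 0.225 -98.1
```

```text
clock: 13.65
tool_pos: [0.5358, 0.1688, 0.2272]
orientation: [180.0, -0.0, -98.1]
force: [-2.9, -1.4, 3.0]
opening: 0.0389
gripper_force: 29.9
clock: 13.9
tool_pos: [0.5357, 0.1688, 0.2263]
orientation: [-180.0, -0.0, -98.1]
force: [-2.9, -1.3, 6.0]
opening: 0.0386
gripper_force: 29.9
t 13.9 tcp [0.5357 0.1688 0.2263] [-1.7999e+02 -1.0000e-02 -9.8110e+01] F [-2.9 -1.3  6. ] op 0.0386 gf 29.9
shift units [-0.01  -0.017  0.053] turn units [-0.001 -0.002 -0.002]
```

```bash

python3 -m handwheel '[[-1,0,0.03,0.02,0,0,0],[-1,0,0,0,0,0,0]]' 
python3 -m handwheel '[[-0.08,0,0,0,0,0,0],[0,0,0,0,0,0,0],[0.2,0,0,0,0,0,0],[0.6,0,0,0,0,0,0],[1,0,0,0,0,0,0]]' 
python3 -m handwheel '[[1,0,0,0,0,0,0],[1,0,0,0,0,0,0],[1,0,0,0,0,0,0]]' 
python3 -m handwheel '[[1,0,0,-0.3,0,0,0],[1,0,0,-0.6,0,0,0],[1,0,0,-0.8,0,0,0],[1,0,0,-1,0,0,0],[1,0,0,-1,0,0,0]]' 
python3 -m handwheel '[[1,0,0,-1,0,0,0],[-0.5,0,0,-1,0,0,0],[-1,0,0,-0.5,0,0,0],[-1,0,0,0,0,0,0],[-1,0,0,0,0,0,0]]' 
python3 - <<'E'
from h import *
ims=[]
for n,x,y in(('top',130,180),('scene',155,165)):
    s=snap(n);ims.append(cv2.resize(s['color'][y:y+75,x:x+100,::-1],(400,300),interpolation=cv2.INTER_CUBIC))
cv2.imwrite('pics/r1.png',np.hstack(ims))
E
```

```text
clock: 14.15
tool_pos: [0.5355, 0.1689, 0.2262]
orientation: [-179.9, 0.0, -98.1]
force: [-1.7, -3.1, 6.5]
opening: 0.039
gripper_force: 29.9
clock: 14.78
tool_pos: [0.5351, 0.1691, 0.2254]
orientation: [180.0, -0.0, -98.1]
force: [-0.3, 0.3, -0.6]
opening: 0.0671
gripper_force: 0.0
clock: 15.15
tool_pos: [0.5351, 0.169, 0.2254]
orientation: [180.0, -0.0, -98.1]
force: [0.2, 0.5, -0.2]
opening: 0.0874
gripper_force: 0.0
clock: 15.78
tool_pos: [0.5351, 0.169, 0.32]
orientation: [-179.9, 0.0, -98.1]
force: [0.6, 0.3, -0.2]
opening: 0.0878
gripper_force: 0.0
clock: 16.4
tool_pos: [0.5348, 0.1688, 0.3796]
orientation: [179.9, -0.0, -98.2]
force: [0.1, 0.6, -1.1]
opening: 0.0528
gripper_force: 0.0
```

View pics/r1.png

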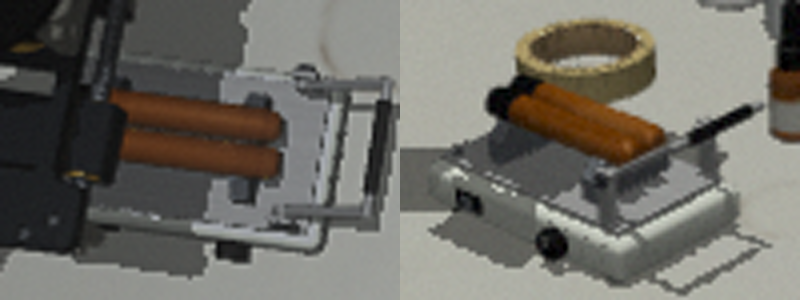

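Both tubes lie in the grooves (ends at (278,123) and (275,160) in the top crop) and the bail is still open. Next I'll move the closed fingers behind the bar.

```bash

python3 -m handwheel '[[-1,0.5,0,0,0,0,0],[-1,0.9,0,0,0,0,0],[-1,1,0,0,0,0,0],[-1,1,0,0,0,0,0],[-1,1,0,0,0,0,0]]' >/dev/null
python3 -m handwheel '[[-1,1,0,0,0,0,0],[-1,0.7,0,0,0,0,0],[-1,0.3,0,0.2,0,0,0],[-1,0,0,0.6,0,0,0],[-1,0,0,0.8,0,0,0]]' >/dev/null
python3 -m handwheel '[[-1,0,0,0.8,0,0,0],[-1,0,0,0.8,0,0,0],[-1,0,0,0.8,0,0,0],[-1,0,0,0.5,0,0,0],[-1,0,0,0,0,0,0]]' 
python3 to.py 0.5127 0.0106 0.258 -98.2
```

```text
clock: 18.38
tool_pos: [0.5121, 0.0109, 0.2666]
orientation: [179.9, -0.1, -98.1]
force: [0.4, 0.0, 0.6]
opening: 0.0003
gripper_force: 0.0
t 18.38 tcp [0.5121 0.0109 0.2666] [ 1.7987e+02 -7.0000e-02 -9.8120e+01] F [0.4 0.  0.6] op 0.0003 gf 0.0
shift units [ 0.007 -0.026  0.345] turn units [ 0.021 -0.012  0.013]
```

```bash

python3 -m handwheel '[[-1,0,-0.03,0.3,0,0,0],[-1,-0.2,0,0,0,0,0],[-1,-0.3,0,0,0,0,0],[-1,-0.3,0,0,0,0,0],[-1,-0.3,0,0,0,0,0]]' | grep -A2 -E "tool_pos|force: \["
python3 -m handwheel '[[-1,-0.3,0,-0.1,0,0,0],[-1,-0.3,0,-0.1,0,0,0],[-1,-0.3,0,-0.1,0,0,0],[-1,-0.3,0,-0.1,0,0,0],[-1,-0.3,0,0,0,0,0]]' | grep -E "tool_pos|force: \["
python3 -m handwheel '[[-1,-0.3,0,0,0,0,0],[-1,-0.3,0,0,0,0,0],[-1,-0.3,0,0,0,0,0],[-1,-0.3,0,0,0,0,0],[-1,0,0,0,0,0,0]]' | grep -E "tool_pos|force: \["
python3 to.py 0.5300 0.1327 0.268 -98.2
```

```text
tool_pos: [0.5169, 0.0361, 0.2616]
orientation: [179.9, -0.3, -98.0]
force: [-0.4, -38.9, 22.7]
opening: 0.0006
gripper_force: 19.4
tool_pos: [0.5225, 0.0756, 0.2707]
force: [0.1, -0.8, 0.3]
tool_pos: [0.5268, 0.1052, 0.2703]
force: [0.6, -0.2, -0.3]
t 20.25 tcp [0.5268 0.1052 0.2703] [-1.7999e+02  1.0000e-02 -9.8110e+01] F [ 0.6 -0.2 -0.3] op 0.0005 gf 0.0
shift units [-1.106  0.028  0.094] turn units [-0.002  0.002  0.014]
```

```bash
cat > bail.py <<'E'
import sys
from h import *
from scipy.spatial.transform import Rotation
c=np.array([.5357,.1690,.066]);A=Rz(np.radians(-98.2))
def scan(ims):
    th=np.arange(0,3.06,.05);out=[]
    for n,s in ims.items():
        g=cv2.cvtColor(s['color'],cv2.COLOR_RGB2GRAY).astype(np.float32)
        row=[]
        for t in th:
            P=[c+A@np.array([.07+.062*np.cos(t),y,.062*np.sin(t)]) for y in np.linspace(-.022,.022,15)]
            uv=proj(s,P).astype(np.float32);row.append(cv2.remap(g,uv[:,0].copy(),uv[:,1].copy(),cv2.INTER_LINEAR).mean())
        row=np.array(row);out.append(row);i=np.argsort(row)[:5];print(n,'darkest',[(round(th[k],2),int(row[k])) for k in i])
T=snapshot('top');S=snapshot('scene')
print('now');scan({'top':T,'scene':S})
T=dict(T);S=dict(S);T['color']=cv2.imread('pics/top1.png')[:,:,::-1].copy();S['color']=cv2.imread('pics/scene1.png')[:,:,::-1].copy()
print('start');scan({'top':T,'scene':S})
E
python3 bail.py
```

```text
now
top darkest [(np.float64(2.6), 20), (np.float64(2.65), 20), (np.float64(2.55), 20), (np.float64(2.7), 21), (np.float64(2.75), 21)]
scene darkest [(np.float64(1.85), 65), (np.float64(1.9), 65), (np.float64(1.95), 66), (np.float64(1.8), 66), (np.float64(2.0), 67)]
start
top darkest [(np.float64(0.55), 33), (np.float64(0.65), 34), (np.float64(0.6), 35), (np.float64(0.5), 48), (np.float64(1.65), 52)]
scene darkest [(np.float64(0.55), 21), (np.float64(0.6), 34), (np.float64(2.85), 81), (np.float64(2.8), 82), (np.float64(2.9), 85)]
```

The bail started at about 0.57 rad and has left that place, so the finger is carrying it over. I'll continue.

```bash

python3 -m handwheel '[[-1,-0.2,0,0,0,0,0],[-1,-0.25,0,0,0,0,0],[-1,-0.25,0,0,0,0,0],[-1,-0.25,0,0,0,0,0],[-1,0,0,0,0,0,0]]' | grep -E "tool_pos|force: \["
python3 bail.py | head -3
python3 -m handwheel '[[-1,0.2,0,0,0,0,0],[-1,0.2,0,-0.5,0,0,0],[-1,0,0,-1,0,0,0],[-1,0,0,-1,0,0,0],[-1,0,0,-1,0,0,0]]' | grep -E "tool_pos|force: \["
python3 -m handwheel '[[-1,0,0,-0.6,0,0,0],[-1,0,0,0,0,0,0]]' | grep -E "tool_pos|force: \["
python3 bail.py | head -3
```

```text
tool_pos: [0.5301, 0.1286, 0.2704]
force: [0.1, -1.0, -0.0]
now
top darkest [(np.float64(2.6), 22), (np.float64(2.55), 22), (np.float64(2.65), 23), (np.float64(2.7), 23), (np.float64(2.5), 23)]
scene darkest [(np.float64(2.35), 59), (np.float64(2.3), 60), (np.float64(2.4), 60), (np.float64(2.25), 61), (np.float64(2.45), 62)]
tool_pos: [0.5285, 0.1176, 0.3598]
force: [1.3, 0.6, -0.0]
tool_pos: [0.5287, 0.118, 0.3742]
force: [0.3, -0.4, 0.2]
now
top darkest [(np.float64(2.35), 22), (np.float64(2.4), 22), (np.float64(2.3), 26), (np.float64(2.45), 27), (np.float64(2.5), 31)]
scene darkest [(np.float64(2.35), 13), (np.float64(2.4), 15), (np.float64(2.3), 17), (np.float64(2.45), 21), (np.float64(2.25), 26)]
```

```bash

python3 -m handwheel '[[-1,-0.4,0,0,0,0,0],[-1,-0.5,0,0,0,0,0],[-1,-0.3,0,0.4,0,0,0],[-1,0,0,0.8,0,0,0],[-1,0,0,0.8,0,0,0]]' | grep -E "tool_pos|force: \["
python3 -m handwheel '[[-1,0,0,0.6,0,0,0],[-1,0,0,0.2,0,0,0],[-1,-0.05,0,0.15,0,0,0],[-1,-0.05,0,0.15,0,0,0],[-1,-0.05,0,0.15,0,0,0]]' | grep -E "tool_pos|force: \["
python3 -m handwheel '[[-1,-0.05,0,0.15,0,0,0],[-1,-0.05,0,0.15,0,0,0],[-1,-0.05,0,0.15,0,0,0],[-1,0,0,0,0,0,0]]' | grep -E "tool_pos|force: \["
python3 to.py 0.5335 0.155 0.262 -98.2
```

```text
tool_pos: [0.5326, 0.1485, 0.3214]
force: [0.3, 0.5, -0.3]
tool_pos: [0.5335, 0.1517, 0.2919]
force: [-0.6, -0.2, 0.5]
tool_pos: [0.5336, 0.1551, 0.2798]
force: [-0.6, 0.4, -0.4]
t 23.8 tcp [0.5336 0.1551 0.2798] [ 1.7994e+02 -6.0000e-02 -9.8150e+01] F [-0.6  0.4 -0.4] op 0.0002 gf 0.0
shift units [0.005 0.003 0.713] turn units [ 0.01  -0.009  0.008]
```

Pressing down gently now.

```bash

python3 -m handwheel '[[-1,0,0,0.15,0,0,0],[-1,0,0,0.15,0,0,0],[-1,0,0,0.12,0,0,0],[-1,0,0,0.1,0,0,0],[-1,0,0,0,0,0,0]]' | grep -E "tool_pos|force: \["
python3 -m handwheel '[[-1,0,0,0.08,0,0,0],[-1,0,0,0.06,0,0,0],[-1,0,0,0,0,0,0]]' | grep -E "tool_pos|force: \["
python3 bail.py | head -3
```

```text
tool_pos: [0.5337, 0.1552, 0.2671]
force: [-1.0, 0.3, -0.9]
tool_pos: [0.5338, 0.1552, 0.2638]
force: [-0.6, 0.2, 0.9]
now
top darkest [(np.float64(2.85), 22), (np.float64(2.9), 22), (np.float64(2.8), 22), (np.float64(2.95), 22), (np.float64(2.75), 23)]
scene darkest [(np.float64(2.95), 32), (np.float64(2.9), 41), (np.float64(2.85), 51), (np.float64(3.0), 52), (np.float64(2.8), 62)]
```

```bash

python3 -m handwheel '[[-1,0,0,0.06,0,0,0],[-1,0,0,0.04,0,0,0],[-1,0,0,0,0,0,0]]' | grep -E "tool_pos|force: \["
python3 -m handwheel '[[-1,0,0,-0.3,0,0,0],[-1,0,0,-0.7,0,0,0],[-1,0,0,-1,0,0,0],[-1,0,0,-1,0,0,0],[-1,0,0,-1,0,0,0]]' | grep -E "tool_pos|force: \["
python3 -m handwheel '[[-1,0.5,0,-0.5,0,0,0],[-1,1,0,0,0,0,0],[-1,1,0,0,0,0,0],[-1,0.5,0,0,0,0,0],[-1,0,0,0,0,0,0]]' | grep -E "tool_pos|force: \["
python3 bail.py | head -3
```

```text
tool_pos: [0.534, 0.1555, 0.2617]
force: [-1.1, 1.0, 4.0]
tool_pos: [0.5337, 0.1551, 0.3625]
force: [0.5, 0.7, 0.1]
tool_pos: [0.5229, 0.0797, 0.3734]
force: [0.2, 0.3, -0.1]
now
top darkest [(np.float64(2.7), 22), (np.float64(2.75), 22), (np.float64(3.05), 22), (np.float64(3.0), 22), (np.float64(2.8), 23)]
scene darkest [(np.float64(2.9), 11), (np.float64(2.95), 13), (np.float64(3.0), 34), (np.float64(2.85), 38), (np.float64(2.8), 68)]
```

```bash
python3 -c "
from plant import *
print(close_job())"
```

```text
the job is handed in; nothing more can be done
None
```

The job is handed in, with no verdict returned: both tubes were lifted in one grasp and set in the cradle grooves, and the bail is closed at about 2.9 rad with its bar on them, but the first push on it peaked near 39 N and the bystanders were not re-measured afterwards.

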